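Unlock the folding stay and close the medicine case

ROBOT

A 7-joint arm with a two-finger parallel gripper is mounted at the origin on the work surface. World frame = base frame: x ahead of the robot, y to its left, z up, the work surface at z = 0. Lengths are in mm, angles in rad, forces in N, time in s.
With the tool pointing down it reaches from about 425 to 1025 mm from the base axis. Payload 3.6 kg.
Tool frame: the origin (TCP) lies at the very end of the fingers, on their centre line; the grasp point (between the pads) lies 19 mm behind it; z points along the fingers, y is the line along which they close (so a half turn about z gives the same grasp; the last joint's range is limited). The gripper opens to 85 mm and grips with 20 to 120 N. Pads are 22 mm wide; open, the fingers measure 114 mm over their backs; the gripper's body (76 mm by 85 mm) begins 54 mm behind the grasp point. The pads swing forward as they close: fully open they stand 13 mm farther back than shut.
Start: joints at [-1.442, 0.591, 0.048, 1.609, -0.033, 0.943, -0.034], TCP at [160.192, 707.084, 231.302] pointing down, gripper open.
Joint ranges: [-2.69, 2.69], [-0.47, 2.24], [-1.27, 1.36], [0.19, 2.51], [-1.53, 4.68], [0.08, 2.07], [-3.09, 3.09]. Speed limits (rad/s): [2.57, 2.57, 3.14, 3.14, 3.14, 3.14, 3.14].

INTERFACE

Orientations are given as a unit quaternion [x, y, z, w].
In Python, from bench import manip gives the robot as it stands. The module is installed in compiled form; this text tells all that it offers. Calls block until the motion is done:
- manip.movep(position, orientation): joint-space move of the TCP to a pose.
- manip.move_l(position, ori=None, rate=150, f_stop=None): straight line of the TCP; ori=None keeps the orientation; rate is the mean speed in mm/s. With f_stop (N) it stops when the force on the tool has changed by that much, and returns True; else False.
- manip.set_joints(angles): joint-space move.
- manip.grip(opening, force=None): finger opening in mm; force is the grip in N (None keeps the last); returns when the fingers have stopped.
- manip.sleep(seconds).
- manip.solve_ik(position, orientation): joint angles nearest the present ones, or None.
- manip.state(): the state.
- manip.get_image(name): name is "side" or "top"; returns the picture (400x640x3 uint8, red, green, blue); there is no depth.
- manip.camera_model(name): a dict with "K" (3x3 intrinsics, pixels), "dist" ([k1, k2, p1, p2, k3] as OpenCV has them; the pictures are not rectified), "world_to_cam" (4x4, takes a point from world to camera coordinates). Camera axes: x right, y up, looking along -z (the intrinsics and any distortion apply to the point x, -y, -z); pixel columns grow to the right and rows downward; lengths in mm; the calibration is good to about 2 mm. A picture is of the moment at which its call begins. camera_model takes no time and is no camera call.
A pose or a line that the arm cannot do raises manip.Unreachable and nothing moves.
- manip.job_done(): hands the job in, once; it reports no verdict.
The state is a dict: "time_s": time; "q": joint angles; "qvel": joint speeds; "tau": joint torques, N m; "position": TCP position; "orientation": TCP orientation; "wrist_force": force on the tool from outside, world axes, zero at the start; "ft_torque": the same for the moment, N m; "opening": finger opening in mm.
Only numpy, scipy, OpenCV 4.12 (cv2) and the standard library are available. Lean on these libraries where they do the work, as an engineer would, in place of code of your own. Each camera call takes 0.05 s, during which the arm holds its last target. There are 200 camera calls.

TASK

The white medicine case on the clinic desk stands open, its lid held up by a folding stay on the end that faces the robot. Lift the stay's knee by its black knob, past centre, so that the stay unlocks with the lid still standing open; then lower the lid without slamming it until the case is fully closed, and let go.

Things in the scene. Friction and masses are not known exactly. Their poses are not given: they have to be found in the camera images.
- case: White open case fixed on the desk, 200 mm (x) by 220 mm (y), rim at z 80. Origin: centre of its underside; x points away from the robot (yaw within 0.35 rad). Lid 200 x 220 x 8 mm hinges about the line y +110, z 80 (its inner face at z 80 when shut, then reaching y -110). Folding stay outside the -x end: two flat 74.5 mm bars, fixed pivot at y -90, z 110. Small devices stand 25 mm or more off the long sides.
- case_lid (a joint): Lid hinge, rad: 0 = held open by the locked stay (70 degrees from shut, leaning to the case's -y, free edge 287 mm above the desk); grows as it lowers; 1.22 = fully shut, hard stop. Stiff hinge, 0.5 N m friction: it stays where left and must be pushed all the way, 3 to 6 N near the free edge on its outer face (green cross), which looks up and to the case's +y.
- stay_knee (a joint): Bend of the stay's knee, rad: 0 = locked on its stop, knee 6 mm below centre; 0.15 = bars in line; above = past centre, folding upward, lid free to lower. Raising the knob 12 mm gives about 0.34, 20 mm about 0.6. Below 0.15 the lid cannot be pushed down. Let go above 0.3, the knee stays until the lid is pushed; about 1.05 with the lid shut.
- knee_knob (a point): Middle of the black knob at the knee: a level rod, 14 mm thick, 45 mm long, sticking out along the case's -x with free space round it. At the start at x -135, y -16, z 122 mm in the case's frame. Lifted, it follows an arc of 74.5 mm radius about the pivot bolt (a shorter dark stub at y -90, z 110): first 20 mm up brings it 6 mm towards -y; it can rise 33 mm. A few newtons lift it.

How it is judged (in metres and radians):
On the way:
1. the stay is unlocked: its knee is lifted well past centre (bend over 0.3 rad) while the lid still stands open (less than 0.5 rad down) (value of joint stay_knee above 0.3 rad and value of joint case_lid below 0.5 rad), for 0.2 s.
At the end, for the whole second after the job is handed in: The lid is down on the case, hinge over 1.14 rad of 1.22 (front gap under about 18 mm), and at rest (value of joint case_lid above 1.14 rad and velocity of joint case_lid between -0.05 and 0.05 rad/s); the robot touches nothing.
It fails at once if the lid is slammed (it comes down faster than 3 rad/s) (velocity of joint case_lid above 3 rad/s).
It also fails if it takes over 45 s, if anything falls off the work surface, if the arm or the gripper's body presses on something with over 40 N, if the wrist force passes 120 N, or if a joint passes its speed limit or range.

## Working session

There is one attempt and no reset: what is moved stays moved. The work goes in short steps, each a Python script; the robot and the scene stay as the last script left them, time stands still between calls to the robot, and variables do not carry over. Pictures are saved under pics/ and viewed, on a budget of 10 in all, crops included, one or two more only if the job needs it, and the job is handed in when it is done.

```bash
mkdir -p pics
python3 - <<'E'
from bench import manip
import cv2
for n in("side","top"):
    cv2.imwrite(f"pics/{n}0.png",manip.get_image(n)[:,:,::-1])
    m=manip.camera_model(n);print(n,m)
s=manip.state();print(s)
E
```

```text
side {'K': array([[367.76575221,   0.        , 312.87276637],
       [  0.        , 367.76575221, 201.18028772],
       [  0.        ,   0.        ,   1.        ]]), 'dist': array([-0.05261464,  0.        ,  0.        ,  0.        ,  0.        ]), 'world_to_cam': array([[ 1.42506046e-01,  9.89691367e-01, -1.42486928e-02,
        -1.43924661e+02],
       [-7.94981415e-01,  1.23021980e-01,  5.94028739e-01,
         3.95755991e+02],
       [ 5.89658017e-01, -7.33252409e-02,  8.04317619e-01,
        -1.08044327e+03],
       [ 0.00000000e+00,  0.00000000e+00,  0.00000000e+00,
         1.00000000e+00]])}
top {'K': array([[497.07824842,   0.        , 324.56967714],
       [  0.        , 497.07824842, 200.43022632],
       [  0.        ,   0.        ,   1.        ]]), 'dist': array([-0.10644243,  0.        ,  0.        ,  0.        ,  0.        ]), 'world_to_cam': array([[-4.23685278e-03, -9.99986404e-01,  3.03977866e-03,
         4.47172829e+01],
       [ 9.88890605e-01, -3.73812938e-03,  1.48598106e-01,
        -5.61636234e+02],
       [-1.48584723e-01,  3.63559686e-03,  9.88892999e-01,
        -7.63337885e+02],
       [ 0.00000000e+00,  0.00000000e+00,  0.00000000e+00,
         1.00000000e+00]])}
{'time_s': 0.1, 'q': array([-1.44152457,  0.59200346,  0.0483076 ,  1.60975497, -0.03331028,
        0.94269588, -0.03368884]), 'qvel': array([ 0.00086201, -0.00203907,  0.00124138, -0.00544804, -0.0014535 ,
        0.00131183, -0.00122652]), 'tau': array([ 5.02615978e-03, -5.49998081e+01,  1.55354552e+00, -1.98824608e+01,
        9.72910202e-03,  3.88758475e-03,  4.33155677e-06]), 'position': array([159.99726529, 706.32787256, 230.24975366]), 'orientation': array([ 1.11115376e-01,  9.93806981e-01, -1.02655364e-03, -6.04199427e-05]), 'wrist_force': array([-0.00520335, -0.64287284,  0.24999944]), 'ft_torque': array([ 0.00843911,  0.014532  , -0.01276902]), 'opening': 85.4690868437805}
```

View pics/side0.png

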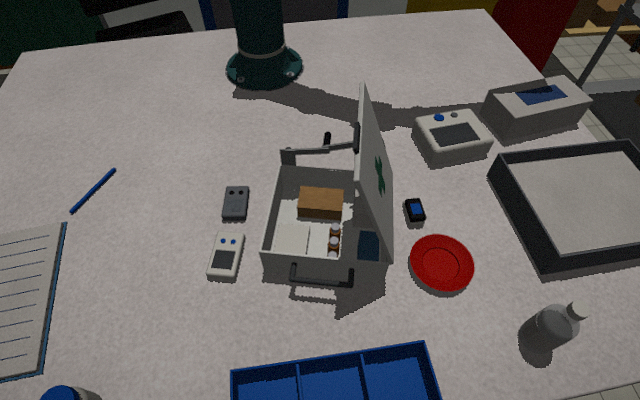

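View pics/top0.png

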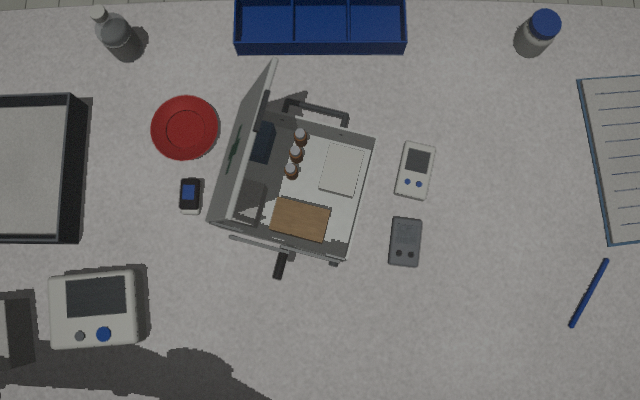

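The top view shows the knob at about (280,265), the case's -y rim corners at (375,137) and (345,262), and the lid's free edge running from (275,60) to (210,222). The side view shows the knob at about (327,139) and the lid's free corners at about (362,84) and (393,262). I'll fit the case pose to these and check it with an overlay.

```bash
cat > h.py <<'E'
import numpy as np, cv2
from bench import manip
from scipy.optimize import least_squares
from scipy.spatial.transform import Rotation as R
def proj(n,P):
    m=manip.camera_model(n);T=m["world_to_cam"];P=np.atleast_2d(P)
    c=(P@T[:3,:3].T+T[:3,3])*[1,-1,-1]
    return cv2.projectPoints(c,np.zeros(3),np.zeros(3),m["K"],m["dist"])[0][:,0]
def c2w(p,P):
    P=np.atleast_2d(P).astype(float);c,s=np.cos(p[2]),np.sin(p[2])
    return P@np.array([[c,-s,0],[s,c,0],[0,0,1]]).T+[p[0],p[1],0]
E
cat > fit.py <<'E'
from h import *
F=[("top",(375,137),(100,-110,80)),("top",(345,262),(-100,-110,80)),("top",(275,60),(100,35,287)),("top",(210,222),(-100,35,287)),
("top",(280,265),(-135,-16,122)),("side",(327,139),(-135,-16,122)),("side",(362,84),(-100,35,287)),("side",(393,262),(100,110,80))]
r=lambda p:np.concatenate([(proj(n,c2w(p,P))[0]-u) for n,u,P in F])
s=least_squares(r,[600,50,-.23],loss="soft_l1",x_scale=[10,10,.05]);p=s.x
print(p);print(r(p).reshape(-1,2).round(1))
np.save("p.npy",p)
a=np.radians(70)
rim=[(x,y,80) for x,y in((100,-110),(-100,-110),(-100,110),(100,110))]
lid=[(-100,110,80),(-100,110-220*np.cos(a),80+220*np.sin(a)),(100,110-220*np.cos(a),80+220*np.sin(a)),(100,110,80)]
kn=[(-112.5,-16,122),(-157.5,-16,122)]
out=[]
for n,(x,y,w,h) in(("top",(190,40,200,260)),("side",(240,70,200,260))):
    im=cv2.resize(cv2.imread(f"pics/{n}0.png")[y:y+h,x:x+w],None,fx=2,fy=2,interpolation=cv2.INTER_CUBIC)
    im=cv2.convertScaleAbs(im,alpha=1.4)
    for L,c in((rim,(0,0,255)),(lid,(255,0,0)),(kn,(0,255,255))):
        q=((proj(n,c2w(p,L))-[x,y])*2+.5).astype(int)
        cv2.polylines(im,[q],L is rim,c,1)
    out.append(im)
cv2.imwrite("pics/ov.png",np.hstack(out))
E
python3 fit.py
```

```text
[ 5.88376585e+02  9.39171344e+01 -2.56280011e-01]
[[ 0.3 -0.2]
 [-0.6 -1.5]
 [-1.  -0.6]
 [16.5  0.4]
 [-4.   1.9]
 [ 1.4  0.5]
 [-0.8 -3.7]
 [-2.   0.6]]
```

View pics/ov.png

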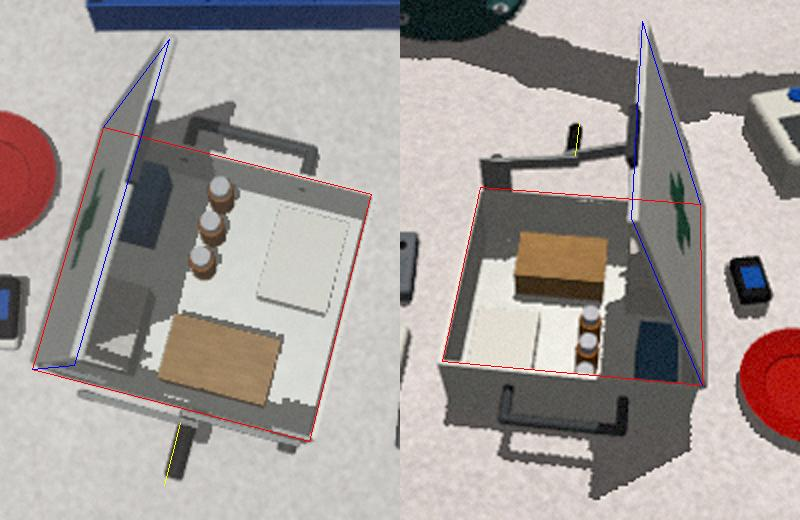

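The fit is good: the rim and lid lines lie on the edges. The one outlier, (210,222), is really a hinge corner. I'll refit with it reassigned, triangulate the knob separately, and check the planned poses for reach.

```bash
sed -i 's/("top",(210,222),(-100,35,287))/("top",(207,224),(-100,110,80))/; s/^("top",(280,265)[^\n]*(-135,-16,122)),("side",(362/("side",(362/' fit.py; python3 fit.py
cat >> h.py <<'E'
p=np.load("p.npy")
def ori(yaw,tilt=0):  # tool down; tool y along case y turned by yaw; tilt leans body to case -x
    return (R.from_euler("z",p[2]+yaw)*R.from_euler("y",-tilt)*R.from_matrix(np.array([[-1,0,0],[0,1,0],[0,0,-1.]]))).as_quat()
E
python3 - <<'E'
from h import *
obs={"top":(280,265.5),"side":(327,139.5)}
k=least_squares(lambda P:np.concatenate([proj(n,P)[0]-u for n,u in obs.items()]),[454,110,122]).x
print("knob tri",k,"from case",c2w(p,(-135,-16,122)))
c=(R.from_euler("z",-p[2]).apply(k-[p[0],p[1],0]));print("in case",c)
print(R.from_quat(ori(0)).as_matrix().round(2), R.from_quat(manip.state()["orientation"]).as_matrix().round(2))
for t in(0,.15,.3):
  for P in((-140,-16,103),(-140,-16,250),(-140,-16,420)):
    print(t,P,manip.solve_ik(c2w(p,P)[0],ori(0,t)) is not None)
for yaw in(np.pi/2,-np.pi/2):
  for P in((0,70,420),(0,70,260),(0,-75,92)):
    print(yaw,P,manip.solve_ik(c2w(p,P)[0],ori(yaw)))
E
```

```text
[ 5.88016812e+02  9.36699945e+01 -2.57641604e-01]
[[ 0.5  0.2]
 [-0.5 -1.2]
 [-0.6 -0.4]
 [-1.1  0.5]
 [-0.9 -3.8]
 [-2.3  0.5]]
knob tri [455.82060984 107.72844095 124.58884942] from case [[453.39586664 112.59619282 122.        ]]
in case [-131.41498225  -20.08925856  124.58884942]
[[-0.97  0.25  0.  ]
 [ 0.25  0.97  0.  ]
 [ 0.    0.   -1.  ]] [[-0.98  0.22 -0.  ]
 [ 0.22  0.98 -0.  ]
 [-0.   -0.   -1.  ]]
0 (-140, -16, 103) True
0 (-140, -16, 250) True
0 (-140, -16, 420) True
0.15 (-140, -16, 103) True
0.15 (-140, -16, 250) True
0.15 (-140, -16, 420) True
0.3 (-140, -16, 103) True
0.3 (-140, -16, 250) True
0.3 (-140, -16, 420) True
1.5707963267948966 (0, 70, 420) [-0.30880073  0.30883021 -0.03197513  1.6131569   0.01034821  1.21977085
  2.54112853]
1.5707963267948966 (0, 70, 260) [-0.18875573  0.44268367 -0.19961696  1.80557158  0.10831501  0.90391022
  2.44722284]
1.5707963267948966 (0, -75, 92) [ 0.09123372  0.60889602 -0.2879335   2.04894175  0.32887006  0.52694124
  2.45002847]
-1.5707963267948966 (0, 70, 420) [-0.80550154  0.35675691  0.66225127  1.63437103 -0.22987968  1.22984152
 -0.35406612]
-1.5707963267948966 (0, 70, 260) [-0.7480209   0.49462403  0.59821123  1.83055112 -0.34246122  0.9208206
 -0.25287579]
-1.5707963267948966 (0, -75, 92) [-0.38856278  0.63077619  0.383469    2.07043708 -0.45872009  0.52166137
  0.07330879]
```

Run:
```python
from h import *
o=ori(0,.2)
W=lambda x,y,z:c2w(p,(x,y,z))[0]
zt=np.array([np.sin(.2),0,-np.cos(.2)])      # tool axis in case frame
G=np.array([-138,-18,123])                   # grasp point
T=lambda g:W(*(np.array(g)+19*zt))
manip.movep([160,706,430],manip.state()["orientation"])
manip.movep(T(G+[0,0,300]),o)
manip.grip(60,20)
manip.move_l(T(G+[0,0,60]),rate=200)
print(manip.move_l(T(G),rate=60,f_stop=8))
s=manip.state();print(s["time_s"],s["position"],T(G),s["wrist_force"])
ims=[cv2.resize(manip.get_image(n)[y:y+120,x:x+160,::-1],None,fx=2.5,fy=2.5,interpolation=cv2.INTER_CUBIC) for n,x,y in(("side",250,70),("top",210,190))]
cv2.imwrite("pics/g.png",cv2.convertScaleAbs(np.hstack(ims),alpha=1.4))
```

```text
False
6.1417 [453.85904148 110.50542278 104.63399791] [453.63541187 110.46480713 104.37873502] [ 0.45212759 -0.52818777  0.11235765]
```

View pics/g.png

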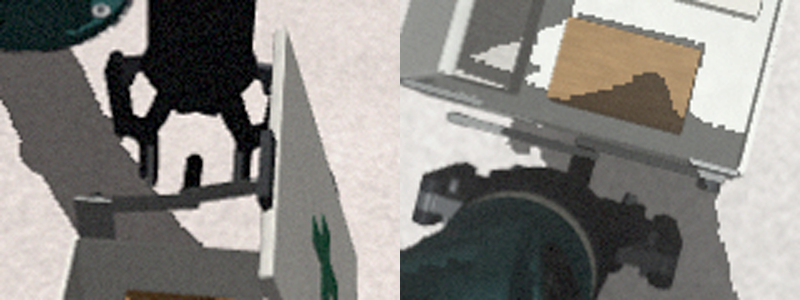

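The knob (194,170 in the crop) sits centred between the fingers (inner faces at about 156 and 236), with the tips just below it. Next I grip it and lift along the arc.

Run:
```python
from h import *
g=manip.grip(10,25); s=manip.state();print(s["opening"],s["wrist_force"],s["position"])
p0=s["position"].copy()
for dz in(4,8,12,16,20,23):
    dy=np.sqrt(74.5**2-(12+dz)**2)-np.sqrt(74.5**2-144)
    d=R.from_euler("z",p[2]).apply([0,dy,dz])
    manip.move_l(p0+d,rate=25); s=manip.state();print(dz,(s["position"]-p0).round(1),s["wrist_force"].round(1),s["opening"])
    if np.linalg.norm(s["wrist_force"])>50: break
print(s["time_s"])
im=manip.get_image("side")[70:190,250:410,::-1]
cv2.imwrite("pics/l.png",cv2.convertScaleAbs(cv2.resize(im,None,fx=3,fy=3,interpolation=cv2.INTER_CUBIC),alpha=1.4))
```

```text
13.254255859141773 [-0.9641411  -3.32220505  3.80157389] [453.36124391 109.52796886 104.53345229]
4 [-0.2 -0.7  4. ] [ 0.1 -1.9 -2.5] 12.973849573179189
8 [-0.4 -1.6  8.2] [ 1.5 -1.3 -1.7] 12.924838865051564
12 [-0.7 -2.6 12.3] [ 1.1 -0.9 -0.9] 13.09092676695522
16 [-1.1 -3.9 16.2] [ 0.1  2.3 -2.1] 13.299560282343315
20 [-1.4 -5.5 20.3] [-0.8  3.7 -0.7] 13.076080521703794
23 [-1.8 -6.8 23.3] [-1.1  5.8  0.2] 12.825108727188917
8.6167
```

View pics/l.png

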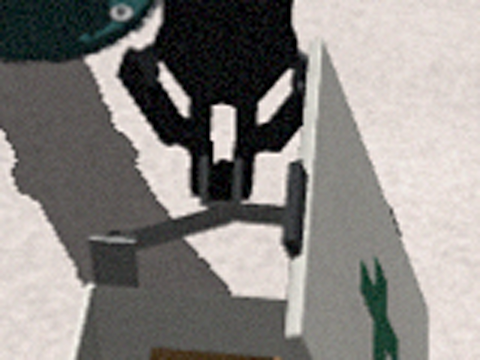

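The knee (225,205) is now clearly bent upward and the lid still stands. Next I release, back out upward, move to the lid's outer side and make first contact.

Run:
```python
from h import *
manip.sleep(.25)
manip.grip(45); 
s=manip.state(); zt=R.from_quat(s["orientation"]).apply([0,0,1])
manip.move_l(s["position"]-60*zt,rate=100)
q=manip.state()["position"]; manip.move_l([q[0],q[1],400],rate=250)
manip.grip(0)
o=ori(np.pi/2)
W=lambda x,y,z:c2w(p,(x,y,z))[0]
manip.movep(W(0,110,400),o)
manip.move_l(W(0,110,262),rate=200)
# outer face at z=262: y ~ 44+8.5, plus half pad 11 -> contact about y 63
hit=manip.move_l(W(0,50,262-5),rate=30,f_stop=2.5)
s=manip.state();print(hit,s["time_s"],R.from_euler("z",-p[2]).apply(s["position"]-[p[0],p[1],0]),s["wrist_force"].round(1),s["opening"])
ims=[cv2.resize(manip.get_image(n)[y:y+200,x:x+200,::-1],None,fx=2,fy=2,interpolation=cv2.INTER_CUBIC) for n,x,y in(("side",240,70),("top",190,80))]
cv2.imwrite("pics/c.png",cv2.convertScaleAbs(np.hstack(ims),alpha=1.4))
```

```text
False 16.2833 [1.80787999e-02 5.05805114e+01 2.57048273e+02] [ 1.   1.  -0.2] 0.25867853151049947
```

View pics/c.png

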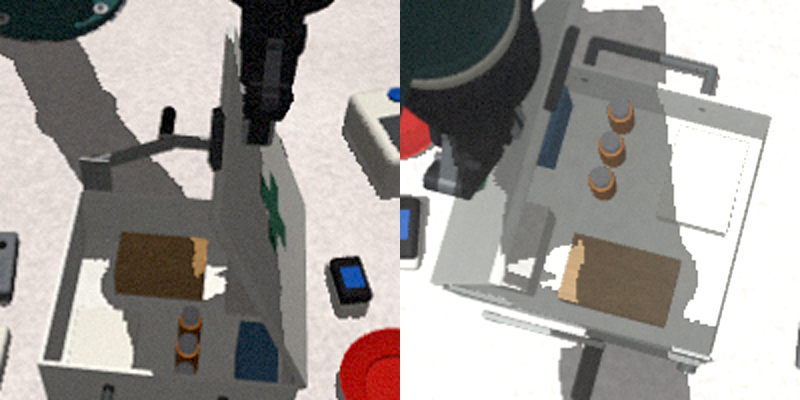

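The knee stays up with the knob at (168,120) in the left crop, and the fingertips are at the lid's outer face. I'll lower the lid along its arc and watch the force.

Run:
```python
from h import *
W=lambda y,z:c2w(p,(0,y,z))[0]
for a in list(range(66,3,-4)):
    t=np.radians(a); r=185
    y=110-r*np.cos(t)+8*np.sin(t)-4*a/70; z=80+r*np.sin(t)+8*np.cos(t)
    manip.move_l(W(y,z),rate=60); s=manip.state(); f=s["wrist_force"]
    print(a,s["position"].round(0),f.round(1))
    if np.linalg.norm(f)>30: print("ABORT"); break
else:
    q=s["position"]; print(manip.move_l([q[0],q[1],78],rate=20,f_stop=15))
s=manip.state();print(s["time_s"],s["position"].round(1),s["wrist_force"].round(1))
ims=[cv2.resize(manip.get_image(n)[y:y+200,x:x+200,::-1],None,fx=2,fy=2,interpolation=cv2.INTER_CUBIC) for n,x,y in(("side",240,70),("top",190,80))]
cv2.imwrite("pics/d.png",cv2.convertScaleAbs(np.hstack(ims),alpha=1.4))
```

```text
66 [597. 129. 252.] [-0.2  0.  -0.2]
62 [594. 118. 247.] [-0.2 -0.7  1.2]
58 [591. 107. 241.] [0.5 0.4 1. ]
54 [589.  97. 234.] [ 0.3  0.1 -0.1]
50 [586.  87. 227.] [ 0.1 -0.  -0. ]
46 [584.  78. 218.] [ 0.1  0.6 -0. ]
42 [581.  69. 209.] [0.  0.3 0.3]
38 [579.  61. 200.] [0.  0.9 0.3]
34 [577.  54. 190.] [ 0.5 -0.6 -0. ]
30 [575.  47. 179.] [-0.6 -0.6  0.2]
26 [574.  41. 168.] [ 0.  -0.2  0.2]
22 [572.  35. 156.] [ 0.6  0.3 -0.1]
18 [571.  31. 144.] [-0.6  0.4 -0.2]
14 [570.  27. 132.] [ 0.6 -0.1  0.2]
10 [569.  24. 119.] [0.7 0.2 0.7]
6 [569.  23. 107.] [ 0.1 -1.   0.6]
True
23.1667 [569.1  22.4  88.1] [-1.   0.3  7.3]
```

View pics/d.png

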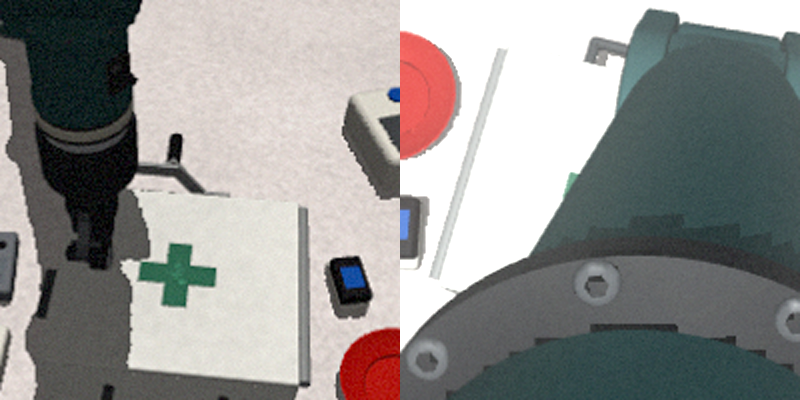

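The lid is down: contact came sharply at z = 88.1, and the shut outer face is at 88. I'll press once more briefly, retreat and check.

Run:
```python
from h import *
q=manip.state()["position"]
print(manip.move_l([q[0],q[1],82],rate=20,f_stop=20)); s=manip.state();print(s["position"],s["wrist_force"])
manip.move_l([q[0],q[1],130],rate=60); manip.move_l([q[0],q[1],330],rate=250)
manip.movep([330,450,380],manip.state()["orientation"])
ims=[]
for n,x,y in(("side",240,70),("top",190,80)):
    im=manip.get_image(n)[:,:,::-1].copy()
    im=cv2.resize(im[y:y+200,x:x+200],None,fx=2,fy=2,interpolation=cv2.INTER_CUBIC)
    L=[(a,b,88) for a,b in((100,-110),(-100,-110),(-100,110),(100,110))]
    cv2.polylines(im,[((proj(n,c2w(p,L))-[x,y])*2+.5).astype(int)],True,(0,0,255),1); ims.append(im)
cv2.imwrite("pics/e.png",np.hstack(ims))
s=manip.state();print(s["time_s"],s["wrist_force"])
```

```text
True
[569.06518949  22.42621773  88.07703627] [-1.18803564  0.69413833  6.80433762]
27.175 [-0.34094486 -1.63477808 -0.21436479]
```

View pics/e.png

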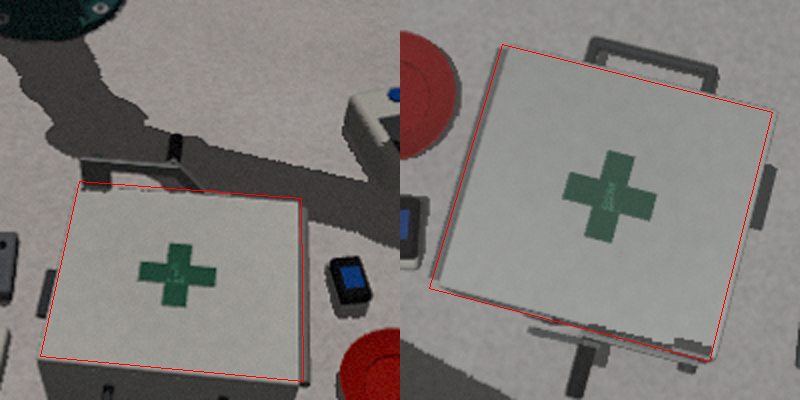

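The lid's outline matches the predicted shut rectangle at z = 88 in both views, the arm is clear and the clock reads 27 s, so I'm handing it in.

```bash
python3 -c "
from bench import manip
print(manip.job_done())"
```

```text
the job is handed in; nothing more can be done
None
```

The medicine case is shut and the job is handed in, at about 27 s of the 45 s allowed. The hand-in reports no verdict, so what follows rests on my own checks.

- **What I did:** I found the case pose from both cameras and gripped the stay's knob. I lifted it 23 mm along its arc and let go, then lowered the lid with closed fingertips at about 60 mm/s. I pressed it onto its stop, then moved the arm well clear.
- **Stay unlocked:** the pictures after the lift and after letting go show the knee bent upward, with the lid still standing. I did not measure the bend angle itself. By the figures given, a 23 mm lift is well over 0.3 rad.
- **Lid shut:** both presses met firm resistance at z = 88.1 mm, and the shut outer face is at 88 mm. In both camera views the lid matches the predicted shut outline to within a few millimetres.
- **Forces:** logged forces stayed under 8 N, except the brief 15 N and 20 N stops on the last presses.
- **What disagreed:**
  - The knob's measured position was about 4 mm off the one predicted from the case pose. I split the difference and it was centred in the fingers.
  - The first touch on the lid did not trigger the force stop where I expected it.
  - Forces read near zero at the pauses while lowering, so the lid was tracked by position there, not by force.

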